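# Shake the tins and hold out the one that rattles

## Task

One of the three closed tins on the game table has a metal die loose in it: lift the tins and shake or rock them until you know which one rattles. Stand the two silent tins upright in the steel tray, and hold the rattling tin out level to the player in the armchair, over the middle of the round cork coaster and about a hand's width or two above it, without upsetting the cup, the jar or the loose dice. Finish while still holding it there: do not put it down or let go.

Things in the scene. Friction and masses are not known exactly. Their poses are not given: they have to be found in the camera images.
- tin_left_mid (a point): closed flat-topped aluminium tin, 110 long (its x) x 54 wide (its y) x 50 mm high, lid fast; the left of three alike in a row (left is +y). Point: its centre, 25 mm above its underside; z up. Grip it across the 54 mm width. Each weighs 0.15 to 0.57 kg with contents, at random, so weight does not tell which one rattles
- tin_centre_mid (a point): closed flat-topped aluminium tin, 110 long (its x) x 54 wide (its y) x 50 mm high, lid fast; the middle of three alike in a row (left is +y). Point: its centre, 25 mm above its underside; z up. In one of the three, not always the same, an 120 g metal die 25 mm wide lies loose; it can slide 38 mm from the middle either way along the tin's length, 10 mm across. The other two hold nothing loose
- tin_right_mid (a point): closed flat-topped aluminium tin, 110 long (its x) x 54 wide (its y) x 50 mm high, lid fast; the right of three alike in a row (left is +y). Point: its centre, 25 mm above its underside; z up. Tipped about 40 degrees endwise, the rattling tin's die slides to the low end and knocks; it stays at that end when the tin is brought level again, which shifts the balance (about 0.09 N m from one end to the other)
- tray: low open steel tray on the table, fixed, 290 (its x) x 170 (its y) x 16 mm high, walls and floor 4 mm thick; origin: centre of its underside. There is room for two tins in it end to end along its x, lengthwise, with their centres 68 mm either side of the middle
- coaster_top (a point): round cork coaster, 96 mm across and 5 mm thick, fixed on the table towards the armchair (+x); point: the centre of its top face. The rattling tin is held above it
- cup: empty white porcelain cup, 76 mm across the rim, 60 mm high; origin: centre of its underside. Leave alone
- jar: glass dice jar with a steel press-button lid, 76 mm across, 107 mm high; origin: centre of its underside. Leave alone
- dice0: loose grey die, 17 mm; origin: centre of its underside. Leave alone
- dice1: loose grey die, 17 mm; origin: centre of its underside. Leave alone
- dice2: loose grey die, 17 mm; origin: centre of its underside. Leave alone
Things that resemble listed ones, but are neither listed nor needed, are in the scene too. Leave any green or pink look-alike of the part that bears tin_left_mid alone.

How it is judged:
On the way:
1. the tin with the loose die is off the table and has been shaken or rocked so that the die inside has slid or knocked (((distance between metal_die and tin_left_mid below 0.06 m and height (world z) of tin_left_mid above 0.055 m and (x of metal_die in the frame of tin_left_mid above 0.009 m or x of metal_die in the frame of tin_left_mid below -0.009 m or y of metal_die in the frame of tin_left_mid above 0.007 m or y of metal_die in the frame of tin_left_mid below -0.007 m or contact force between metal_die and tin_left above 3 N)) or (distance between metal_die and tin_centre_mid below 0.06 m and height (world z) of tin_centre_mid above 0.055 m and (x of metal_die in the frame of tin_centre_mid above 0.009 m or x of metal_die in the frame of tin_centre_mid below -0.009 m or y of metal_die in the frame of tin_centre_mid above 0.007 m or y of metal_die in the frame of tin_centre_mid below -0.007 m or contact force between metal_die and tin_centre above 3 N)) or (distance between metal_die and tin_right_mid below 0.06 m and height (world z) of tin_right_mid above 0.055 m and (x of metal_die in the frame of tin_right_mid above 0.009 m or x of metal_die in the frame of tin_right_mid below -0.009 m or y of metal_die in the frame of tin_right_mid above 0.007 m or y of metal_die in the frame of tin_right_mid below -0.007 m or contact force between metal_die and tin_right above 3 N)))).
At the end, for the whole second after the job is handed in: the rattling tin is held in the fingers, still and level within 15 degrees, its centre within 50 mm of the coaster's centre seen from above and 90 to 350 mm above the table; both silent tins stand upright and at rest on the tray floor, released (((distance between metal_die and tin_left_mid below 0.06 m and horizontal distance between tin_left_mid and coaster_top below 0.05 m and height (world z) of tin_left_mid between 0.09 and 0.35 m and angle between tin_left_mid's own z axis and vertical below 0.26 rad and linear speed of tin_left below 0.05 m/s and contact force between tin_left and the fingers above 1 N and (x of tin_centre_mid in the frame of tray between -0.145 and 0.145 m and y of tin_centre_mid in the frame of tray between -0.085 and 0.085 m and height (world z) of tin_centre_mid below 0.04 m and angle between tin_centre_mid's own z axis and vertical below 0.15 rad and contact force between tin_centre and tray above 0.3 N and linear speed of tin_centre below 0.02 m/s and contact force between tin_centre and the fingers below 0.1 N) and (x of tin_right_mid in the frame of tray between -0.145 and 0.145 m and y of tin_right_mid in the frame of tray between -0.085 and 0.085 m and height (world z) of tin_right_mid below 0.04 m and angle between tin_right_mid's own z axis and vertical below 0.15 rad and contact force between tin_right and tray above 0.3 N and linear speed of tin_right below 0.02 m/s and contact force between tin_right and the fingers below 0.1 N)) or (distance between metal_die and tin_centre_mid below 0.06 m and horizontal distance between tin_centre_mid and coaster_top below 0.05 m and height (world z) of tin_centre_mid between 0.09 and 0.35 m and angle between tin_centre_mid's own z axis and vertical below 0.26 rad and linear speed of tin_centre below 0.05 m/s and contact force between tin_centre and the fingers above 1 N and (x of tin_left_mid in the frame of tray between -0.145 and 0.145 m and y of tin_left_mid in the frame of tray between -0.085 and 0.085 m and height (world z) of tin_left_mid below 0.04 m and angle between tin_left_mid's own z axis and vertical below 0.15 rad and contact force between tin_left and tray above 0.3 N and linear speed of tin_left below 0.02 m/s and contact force between tin_left and the fingers below 0.1 N) and (x of tin_right_mid in the frame of tray between -0.145 and 0.145 m and y of tin_right_mid in the frame of tray between -0.085 and 0.085 m and height (world z) of tin_right_mid below 0.04 m and angle between tin_right_mid's own z axis and vertical below 0.15 rad and contact force between tin_right and tray above 0.3 N and linear speed of tin_right below 0.02 m/s and contact force between tin_right and the fingers below 0.1 N)) or (distance between metal_die and tin_right_mid below 0.06 m and horizontal distance between tin_right_mid and coaster_top below 0.05 m and height (world z) of tin_right_mid between 0.09 and 0.35 m and angle between tin_right_mid's own z axis and vertical below 0.26 rad and linear speed of tin_right below 0.05 m/s and contact force between tin_right and the fingers above 1 N and (x of tin_left_mid in the frame of tray between -0.145 and 0.145 m and y of tin_left_mid in the frame of tray between -0.085 and 0.085 m and height (world z) of tin_left_mid below 0.04 m and angle between tin_left_mid's own z axis and vertical below 0.15 rad and contact force between tin_left and tray above 0.3 N and linear speed of tin_left below 0.02 m/s and contact force between tin_left and the fingers below 0.1 N) and (x of tin_centre_mid in the frame of tray between -0.145 and 0.145 m and y of tin_centre_mid in the frame of tray between -0.085 and 0.085 m and height (world z) of tin_centre_mid below 0.04 m and angle between tin_centre_mid's own z axis and vertical below 0.15 rad and contact force between tin_centre and tray above 0.3 N and linear speed of tin_centre below 0.02 m/s and contact force between tin_centre and the fingers below 0.1 N)))); the arm keeps its last pose, push and grip.
It fails at once if the cup is pushed more than 30 mm or knocked over (distance of cup from where it was at the start of the episode above 0.03 m or angle between cup's own z axis and vertical above 0.5 rad).
It fails at once if the glass jar is pushed more than 30 mm or knocked over (distance of jar from where it was at the start of the episode above 0.03 m or angle between jar's own z axis and vertical above 0.5 rad).
It fails at once if the first loose die is pushed more than 30 mm (distance of dice0 from where it was at the start of the episode above 0.03 m).
It fails at once if the second loose die is pushed more than 30 mm (distance of dice1 from where it was at the start of the episode above 0.03 m).
It fails at once if the third loose die is pushed more than 30 mm (distance of dice2 from where it was at the start of the episode above 0.03 m).
It also fails if it takes over 72 s, if anything falls off the work surface, if the arm or the gripper's body presses on something with over 40 N, if the wrist force passes 120 N, or if a joint passes its speed limit or range.

## Robot

A 6-joint arm with a two-finger parallel gripper is mounted at the origin on the work surface. World frame = base frame: x ahead of the robot, y to its left, z up, the work surface at z = 0. Lengths are in m, angles in rad, forces in N, time in s.
With the tool pointing down it reaches from about 0.275 to 0.75 m from the base axis. Payload 10.2 kg.
Tool frame: the origin (TCP) lies at the very end of the fingers, on their centre line; the grasp point (between the pads) lies 19 mm behind it (ctrl.hold_point_z is the distance from the TCP to the grasp point, in m); z points along the fingers, y is the line along which they close (so a half turn about z gives the same grasp; the last joint's range is limited). The gripper opens to 88 mm and grips with 3 to 60 N. Pads are 18 mm wide; open, the fingers measure 123 mm over their backs; the gripper's body (75 mm by 187 mm) begins 45 mm behind the grasp point.
Start: joints at [0.877, 0.313, 1.498, -0, 1.331, -0.223], TCP at [0.238, 0.468, 0.239] pointing down, gripper open.
Joint ranges: [-2.94, 2.94], [-0.97, 2.17], [0.19, 2.56], [-1.23, 4.37], [0.02, 3.11], [-2.88, 2.88]. Speed limits (rad/s): [2.39, 2.39, 3.01, 3.14, 3.14, 3.14].

## Interface

Orientations are given as a unit quaternion [x, y, z, w].
In Python, from plant import ctrl gives the robot as it stands. The module is installed in compiled form; this text tells all that it offers.
- The arm moves only by the tool move_arm, never from a script. Its argument "commands" is a list of rows, each a list of 7 numbers: the shift along the tool's x, y, z in m, then the turn, a rotation vector about the tool's x, y, z in degrees, then the opening, from -1 (shut) to 1 (fully open). In form: [[dx, dy, dz, wx, wy, wz, jaw], ...]. A call has 1 to 20 rows; each row is the pose to reach, as a shift and turn from the pose commanded when the call began, along the tool's axes at that moment; what a row does not reach only later rows make up. A row lasts 1/8 s, in which the tool goes at most 62.5 mm and 10.7 degrees, less where a joint would pass 70% of its speed; a pose out of reach is approached as far as the arm can. A call with a gripper value outside its range is refused whole. The fingers move at their own pace and stop on an object; "grip_force" is the grip in N (left out, the last holds). Time passes only in rows, so rows that repeat a pose let the fingers close. It gives the time, the measured TCP pose, the force, the opening and the grip force at its end, in the units of the state.
- ctrl.sense(): the state, without advancing time (a new reading comes with each control period).
- ctrl.capture(name): name is "scene" or "top" or "wrist"; returns the picture (400x640x3 uint8, red, green, blue); there is no depth.
- ctrl.get_calibration(name): a dict with "vertical_fov" (degrees; the focal length in pixels is half the picture's height over the tangent of half this angle, whatever the lens; pixels are square), "cx", "cy" (the principal point, pixels), "xyz" and "attitude" of the camera in the world. Camera axes: x right, y up, looking along -z (the intrinsics and any distortion apply to the point x, -y, -z); pixel columns grow to the right and rows downward; lengths in m; the calibration is good to about 2 mm. A picture is of the moment at which its call begins: read the wrist's pose just before it. get_calibration takes no time and is no camera call; for the wrist camera it gives the pose at the moment of the call.
- ctrl.hand_in(): hands the job in; it is judged then, once.
The state is a dict: "clock": time; "joint_positions": joint angles; "qd": joint speeds; "joint_torque": joint torques, N m; "tool_pos": TCP position; "orientation": TCP orientation; "force": force on the tool from outside, world axes, zero at the start; "wrist_torque": the same for the moment, N m; "width": opening from 0.0 (shut) to 1.0 (fully open); "grip_force": force on a finger pad.
Only numpy, scipy, OpenCV 4.12 (cv2) and the standard library are available. Lean on these libraries where they do the work, as an engineer would, in place of code of your own. Each camera call takes 0.05 s, during which the arm holds its last target. There are 200 camera calls.

## Working session

There is one attempt and no reset: what is moved stays moved. The work goes in short steps, Python scripts to look and compute and a tool call to move; the robot and the scene stay as the last step left them, time stands still between calls to the robot, and variables do not carry over. Pictures are saved under pics/ and viewed, at most 10 in all, crops included, and the job is handed in when it is done.

Besides the shell and the picture viewer there is one more tool, called after "Emit:" as name(argument=value, ...), one argument or row to a line, values as JSON. move_arm: Moves the arm, as the interface text tells. Its arguments: {"type":"object","properties":{"commands":{"type":"array"},"grip_force":{"type":"number"}},"required":["commands"]}

```bash
mkdir -p pics
python3 - <<'E'
from plant import ctrl
import cv2
for n in("scene","top"):
    im=ctrl.capture(n); cv2.imwrite(f"pics/{n}0.png",im[:,:,::-1]); print(n,ctrl.get_calibration(n))
print(ctrl.get_calibration("wrist"));print(ctrl.sense(),ctrl.hold_point_z)
E
```

```text
scene {'vertical_fov': 46.16335023219832, 'cx': 319.7348688445814, 'cy': 202.72678274726744, 'xyz': array([1.19886229, 0.03793544, 0.98195059]), 'attitude': array([0.22941887, 0.21895837, 0.6584272 , 0.6825671 ])}
top {'vertical_fov': 46.57573985305462, 'cx': 316.6116245655889, 'cy': 203.03497427579399, 'xyz': array([0.45271557, 0.06193839, 1.3216508 ]), 'attitude': array([-0.01023962,  0.00937314,  0.71005013, -0.70401428])}
{'vertical_fov': 71.03023600116958, 'cx': 320.7437735899681, 'cy': 202.04386651921482, 'xyz': array([0.16810391, 0.50235819, 0.38451213]), 'attitude': array([-0.13042962, -0.08099039,  0.51634222,  0.84250779])}
{'clock': 0.1, 'joint_positions': array([ 8.76588995e-01,  3.13380921e-01,  1.49832331e+00,  2.65995310e-05,
        1.33096036e+00, -2.23416924e-01]), 'qd': array([ 9.19579680e-05, -1.31455058e-03, -1.35087455e-04,  1.10585403e-03,
       -1.57359702e-03,  1.31516982e-03]), 'joint_torque': array([ 3.90914196e-03, -4.02807283e+01, -2.52643615e+01,  6.96688564e-02,
        3.41906701e-02, -6.98898270e-05]), 'tool_pos': array([0.23801895, 0.46772355, 0.23823923]), 'orientation': array([ 2.33230354e-01,  9.72421367e-01, -4.74820088e-04, -2.48954381e-04]), 'force': array([-0.5724354 , -0.11402925, -0.15886358]), 'wrist_torque': array([ 0.01030649, -0.03584077, -0.03675052]), 'grip_force': 0.0, 'width': 0.9992688973022883} 0.0187
```

View pics/top0.png

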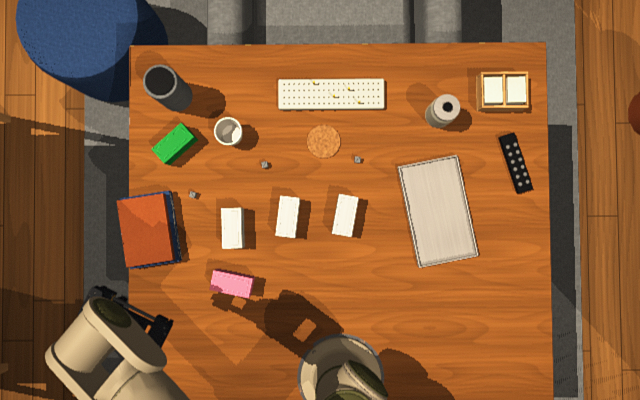

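View pics/scene0.png

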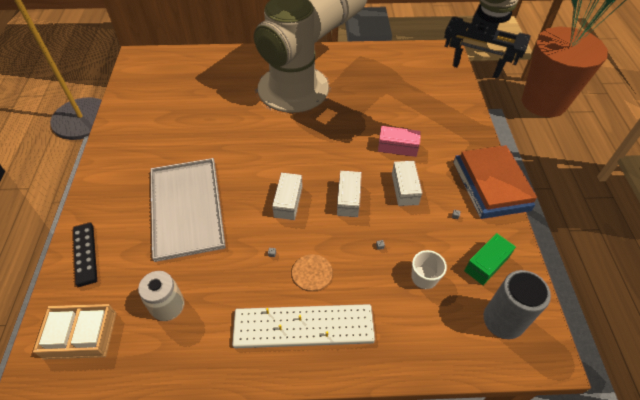

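The top view (and the scene view) shows these candidates for a tin: white boxes at (232,228), (288,216) and (345,215), the green look-alike at (173,144), the pink look-alike at (232,283), and the card box at (505,90). I choose the three white ones in a row. The tray is at (438,210), the coaster at (323,141), the cup at (228,131), the jar at (442,110), and the dice at (194,194), (265,165) and (357,159).

```bash
cat > h.py <<'E'
import numpy as np, cv2
from scipy.spatial.transform import Rotation as R
from plant import ctrl
def ray(c,uv):
    f=200/np.tan(np.radians(c['vertical_fov'])/2)
    return R.from_quat(c['attitude']).apply([(uv[0]-c['cx'])/f,-(uv[1]-c['cy'])/f,-1])
def world(c,uv,z):
    d=ray(c,uv); p=np.array(c['xyz']); return p+d*(z-p[2])/d[2]
def proj(c,P):
    f=200/np.tan(np.radians(c['vertical_fov'])/2)
    q=R.from_quat(c['attitude']).inv().apply(np.array(P)-c['xyz']); return np.array([c['cx']-f*q[0]/q[2],c['cy']+f*q[1]/q[2]])
def delta(pos,yaw):
    "shift in tool axes and turn for a tool-down pose with tool x at yaw"
    s=ctrl.sense(); r=R.from_quat(s['orientation'])
    t=R.from_matrix(np.c_[[np.cos(yaw),np.sin(yaw),0],[np.sin(yaw),-np.cos(yaw),0],[0,0,-1]])
    return np.round(r.inv().apply(np.array(pos)-s['tool_pos']),4),np.round(np.degrees((r.inv()*t).as_rotvec()),2)
E
python3 - <<'E'
from h import *
im=cv2.imread('pics/top0.png'); c=ctrl.get_calibration('top')
hsv=cv2.cvtColor(im,cv2.COLOR_BGR2HSV)
m=((hsv[...,1]<60)&(hsv[...,2]>190)).astype(np.uint8)*255
for x in cv2.findContours(m,cv2.RETR_EXTERNAL,cv2.CHAIN_APPROX_NONE)[0]:
    if cv2.contourArea(x)<400: continue
    b=cv2.boxPoints(cv2.minAreaRect(x)); print(np.round(b,1).tolist())
    for z in (.05,):
        w=np.array([world(c,p,z)[:2] for p in b]); e=w[1]-w[0],w[2]-w[1]
        print(z,'ctr',w.mean(0).round(4),[(round(np.linalg.norm(k),4),round(np.degrees(np.arctan2(k[1],k[0])),1)) for k in e])
# coaster etc.
for n,p,z in(('coaster',(323.5,141),.005),('cup',(228,131),.06),('jar',(447,106),.107),('d0',(194,194),.017),('d1',(265,165),.017),('d2',(357,159),.017)): print(n,world(c,p,z).round(4))
t=[(398,165),(458,155),(479,257),(419,267)]
w=np.array([world(c,p,.016)[:2] for p in t]);print('tray',w.mean(0),w.round(3).tolist(),[(np.linalg.norm(w[i]-w[i-1]),np.degrees(np.arctan2(*(w[i]-w[i-1])[::-1]))) for i in range(4)])
o=im[130:280,200:490]; cv2.imwrite('pics/crop.png',cv2.resize(o,None,fx=2.7,fy=2.7,interpolation=cv2.INTER_CUBIC))
E
```

```text
[[220.6999969482422, 208.0], [240.10000610351562, 207.39999389648438], [241.39999389648438, 247.60000610351562], [222.0, 248.3000030517578]]
0.05 ctr [0.4223 0.2978] [(np.float64(0.0531), np.float64(-88.6)), (np.float64(0.11), np.float64(-178.3))]
[[275.0, 235.1999969482422], [279.79998779296875, 195.10000610351562], [299.1000061035156, 197.39999389648438], [294.29998779296875, 237.5]]
0.05 ctr [0.4524 0.1445] [(np.float64(0.1103), np.float64(-7.2)), (np.float64(0.0531), np.float64(-97.3))]
[[331.5, 233.0], [338.5, 193.39999389648438], [357.79998779296875, 196.8000030517578], [350.70001220703125, 236.5]]
0.05 ctr [ 0.4548 -0.013 ] [(np.float64(0.1102), np.float64(-10.7)), (np.float64(0.0536), np.float64(-100.6))]
[[400.8999938964844, 168.39999389648438], [454.5, 157.3000030517578], [474.3999938964844, 253.0], [420.79998779296875, 264.20001220703125]]
0.05 ctr [ 0.4645 -0.2675] [(np.float64(0.1503), np.float64(-78.7)), (np.float64(0.2673), np.float64(-169.2))]
[[208.5, 130.5], [227.5, 111.5], [246.5, 130.5], [227.5, 149.5]]
0.05 ctr [0.6897 0.3067] [(np.float64(0.0739), np.float64(-45
[... 399 characters left out ...]
, 77.0], [525.0, 77.0], [525.0, 101.0], [508.0, 101.0]]
0.05 ctr [ 0.7976 -0.49  ] [(np.float64(0.0468), np.float64(-90.5)), (np.float64(0.0666), np.float64(178.8))]
coaster [0.6656 0.0423 0.005 ]
cup [0.6864 0.3034 0.06  ]
jar [ 0.7387 -0.2817  0.107 ]
d0 [0.5173 0.4079 0.017 ]
d1 [0.5973 0.2078 0.017 ]
d2 [ 0.612  -0.0514  0.017 ]
tray [ 0.46408306 -0.27868656] [[0.594, -0.167], [0.621, -0.336], [0.334, -0.39], [0.307, -0.222]] [(np.float64(0.2920049290153888), np.float64(10.845346478890933)), (np.float64(0.1715095090385797), np.float64(-81.01460348927012)), (np.float64(0.29209589184146134), np.float64(-169.36067936150002)), (np.float64(0.17046267322371902), np.float64(98.94401437807502))]
```

View pics/crop.png

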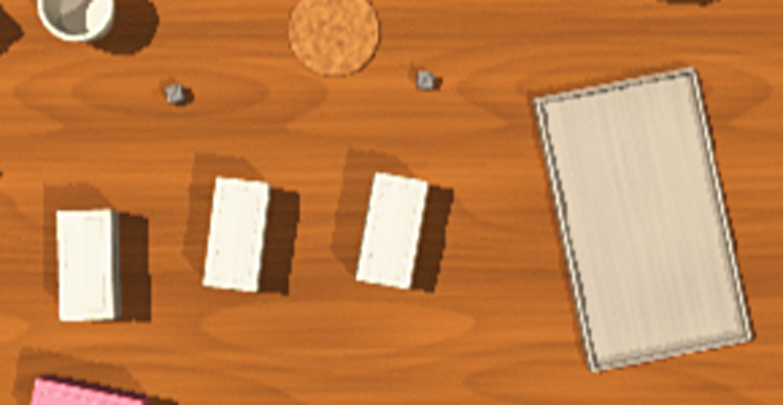

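The crop shows three white-lidded tins at crop pixels (85,265), (237,234) and (392,230), and the tray at (643,220). The measured tops are 110 x 53 mm, as listed, and the tray measures 292 x 171 mm. I go to the left tin first.

Run:
```python
from h import *
print(delta([.4223,.2978,.12],np.radians(181.7)),delta([.4223,.2978,.008],np.radians(181.7)))
```

```text
(array([-0.2413, -0.0677,  0.1182]), array([ -0.05,  -0.03, -28.67])) (array([-0.2414, -0.0676,  0.2302]), array([ -0.05,  -0.03, -28.67]))
```

Emit:
move_arm(
  commands=[
    [-0.241,-0.068,0.118,0,0,-28.7,1],
    [-0.241,-0.068,0.118,0,0,-28.7,1],
    [-0.241,-0.068,0.118,0,0,-28.7,1],
    [-0.241,-0.068,0.118,0,0,-28.7,1],
    [-0.241,-0.068,0.118,0,0,-28.7,1],
    [-0.241,-0.068,0.118,0,0,-28.7,1],
    [-0.241,-0.068,0.16,0,0,-28.7,1],
    [-0.241,-0.068,0.19,0,0,-28.7,1],
    [-0.241,-0.068,0.215,0,0,-28.7,1],
    [-0.241,-0.068,0.23,0,0,-28.7,1],
    [-0.241,-0.068,0.23,0,0,-28.7,1],
    [-0.241,-0.068,0.23,0,0,-28.7,-1],
    [-0.241,-0.068,0.23,0,0,-28.7,-1],
    [-0.241,-0.068,0.23,0,0,-28.7,-1],
    [-0.241,-0.068,0.23,0,0,-28.7,-1],
    [-0.241,-0.068,0.23,0,0,-28.7,-1],
    [-0.241,-0.068,0.23,0,0,-28.7,-1],
  ],
  grip_force=50,
)

```text
clock: 2.22
tool_pos: [0.4222, 0.298, 0.009]
orientation: [-0.015, 1.0, 0.0, 0.0]
force: [-1.3, -0.5, 5.9]
width: 0.61
grip_force: 50.0
```

Emit:
move_arm(
  commands=[
    [0,0,-0.03,0,0,0,-1],
    [0,0,-0.08,0,0,0,-1],
    [0,0,-0.14,0,0,0,-1],
    [0,0,-0.2,0,0,0,-1],
    [0,0,-0.2,0,10,0,-1],
    [0,0,-0.2,0,20,0,-1],
    [0,0,-0.2,0,30,0,-1],
    [0,0,-0.2,0,40,0,-1],
    [0,0,-0.2,0,43,0,-1],
    [0,0,-0.2,0,43,0,-1],
    [0,0,-0.2,0,43,0,-1],
    [0,0,-0.2,0,33,0,-1],
    [0,0,-0.2,0,23,0,-1],
    [0,0,-0.2,0,13,0,-1],
    [0,0,-0.2,0,5,0,-1],
    [0,0,-0.2,0,0,0,-1],
    [0,0,-0.2,0,0,0,-1],
    [0,0,-0.2,0,0,0,-1],
    [0,0,-0.2,0,0,0,-1],
    [0,0,-0.2,0,0,0,-1],
  ],
)

```text
clock: 4.72
tool_pos: [0.4223, 0.2979, 0.2085]
orientation: [-0.015, 1.0, -0.0, -0.0]
force: [0.3, 0.1, -2.3]
width: 0.609
grip_force: 50.0
```

```bash
cat > t.py <<'E'
from h import *
s=ctrl.sense(); r=R.from_quat(s['orientation'])
print('clock',s['clock'],'pos',s['tool_pos'].round(4),'F',s['force'].round(2),'T tool axes',r.inv().apply(s['wrist_torque']).round(4),'tau5',s['joint_torque'].round(3),s['width'])
E
python3 t.py
```

```text
clock 4.725 pos [0.4223 0.2979 0.2085] F [ 0.29  0.11 -2.29] T tool axes [-0.0037 -0.0275  0.0315] tau5 [ 1.0000e-02 -4.0751e+01 -2.5134e+01  1.5000e-02  8.8000e-02 -2.0000e-03] 0.608919052781385
```

Emit:
move_arm(
  commands=[
    [0,0,0,0,-10,0,-1],
    [0,0,0,0,-20,0,-1],
    [0,0,0,0,-30,0,-1],
    [0,0,0,0,-40,0,-1],
    [0,0,0,0,-43,0,-1],
    [0,0,0,0,-43,0,-1],
    [0,0,0,0,-43,0,-1],
    [0,0,0,0,-33,0,-1],
    [0,0,0,0,-23,0,-1],
    [0,0,0,0,-13,0,-1],
    [0,0,0,0,-5,0,-1],
    [0,0,0,0,0,0,-1],
    [0,0,0,0,0,0,-1],
    [0,0,0,0,0,0,-1],
    [0,0,0,0,0,0,-1],
    [0,0,0,0,0,0,-1],
  ],
)

```text
clock: 6.72
tool_pos: [0.4218, 0.2982, 0.2089]
orientation: [-0.015, 1.0, 0.0, 0.0]
force: [1.0, -0.4, -2.0]
width: 0.612
grip_force: 50.0
```

```bash
python3 t.py
python3 - <<'E'
from h import *
print(delta([.4524,.1445,.2],np.radians(172.8)),delta([.531,-.266,.2],np.radians(190.7)))
E
```

```text
clock 6.725 pos [0.4218 0.2982 0.2089] F [ 1.05 -0.36 -2.03] T tool axes [-0.0452 -0.0464  0.0275] tau5 [-1.9000e-02 -4.0589e+01 -2.5071e+01  1.4000e-02  6.5000e-02 -3.0000e-03] 0.6117419732512037
(array([-0.0259, -0.1545,  0.0089]), array([0.02, 0.04, 8.97])) (array([-0.0918, -0.5673,  0.0088]), array([ 0.02,  0.04, -8.93]))
```

```bash
cat > t.py <<'E'
from h import *
a=[]
for _ in range(10):
    s=ctrl.sense(); r=R.from_quat(s['orientation']); a.append(np.r_[s['force'],r.inv().apply(s['wrist_torque']),s['joint_torque'][4]]); ctrl.capture('wrist')
print(s['clock'],s['tool_pos'].round(4),s['width'],'\nmean',np.mean(a,0).round(4),'\nsd',np.std(a,0).round(4))
E
python3 t.py
```

```text
7.175 [0.4221 0.298  0.2087] 0.6069013596892172 
mean [-0.1294  0.2071 -1.9046 -0.0498 -0.0166 -0.0061  0.0726] 
sd [0.5314 0.3465 0.3389 0.0236 0.0301 0.0221 0.0032]
```

Emit:
move_arm(
  commands=[
    [0,0,0,0,10,0,-1],
    [0,0,0,0,20,0,-1],
    [0,0,0,0,30,0,-1],
    [0,0,0,0,40,0,-1],
    [0,0,0,0,45,0,-1],
    [0,0,0,0,45,0,-1],
    [0,0,0,0,45,0,-1],
    [0,0,0,0,35,0,-1],
    [0,0,0,0,25,0,-1],
    [0,0,0,0,15,0,-1],
    [0,0,0,0,5,0,-1],
    [0,0,0,0,0,0,-1],
    [0,0,0,0,0,0,-1],
    [0,0,0,0,0,0,-1],
  ],
)

```text
clock: 8.98
tool_pos: [0.4222, 0.298, 0.2091]
orientation: [-0.015, 1.0, 0.0, -0.0]
force: [0.3, 0.4, -2.1]
width: 0.607
grip_force: 50.0
```

```bash
python3 t.py
python3 - <<'E'
from h import *
print(delta([.531,-.266,.2],np.radians(190.7)))
E
```

```text
9.425 [0.4222 0.2979 0.2086] 0.6062765068698003 
mean [ 0.1708  0.1977 -2.0637 -0.0297 -0.0108 -0.0115  0.0876] 
sd [0.5762 0.4219 0.4144 0.0281 0.0374 0.0378 0.0073]
(array([-0.0919, -0.567 ,  0.0086]), array([-0.  , -0.01, -8.98]))
```

The left tin's balance does not shift (0.006 ± 0.015 N m against 0.09 expected), so it is silent and goes to the far slot in the tray.

Emit:
move_arm(
  commands=[
    [-0.03,-0.06,0,0,0,-3,-1],
    [-0.05,-0.12,0,0,0,-6,-1],
    [-0.092,-0.567,0,0,0,-9,-1],
    [-0.092,-0.567,0,0,0,-9,-1],
    [-0.092,-0.567,0,0,0,-9,-1],
    [-0.092,-0.567,0,0,0,-9,-1],
    [-0.092,-0.567,0,0,0,-9,-1],
    [-0.092,-0.567,0,0,0,-9,-1],
    [-0.092,-0.567,0,0,0,-9,-1],
    [-0.092,-0.567,0,0,0,-9,-1],
    [-0.092,-0.567,0,0,0,-9,-1],
    [-0.092,-0.567,0,0,0,-9,-1],
    [-0.092,-0.567,0,0,0,-9,-1],
    [-0.092,-0.567,0.06,0,0,-9,-1],
    [-0.092,-0.567,0.11,0,0,-9,-1],
    [-0.092,-0.567,0.15,0,0,-9,-1],
    [-0.092,-0.567,0.175,0,0,-9,-1],
  ],
)

```text
clock: 11.6
tool_pos: [0.5307, -0.2647, 0.032]
orientation: [-0.094, 0.996, 0.001, -0.001]
force: [0.2, 0.2, -1.4]
width: 0.606
grip_force: 50.0
```

Run:
```python
from h import *
print(ctrl.sense()['tool_pos'],delta([.531,-.266,.014],np.radians(190.7)))
```

```text
[ 0.53074461 -0.2646521   0.03201969] (array([-0.    , -0.0014,  0.018 ]), array([ 0.09, -0.07,  0.09]))
```

Emit:
move_arm(
  commands=[
    [0,0,0.01,0,0,0,-1],
    [0,0,0.0185,0,0,0,-1],
    [0,0,0.0185,0,0,0,-1],
    [0,0,0.0185,0,0,0,1],
    [0,0,0.0185,0,0,0,1],
    [0,0,0.0185,0,0,0,1],
    [0,0,0,0,0,0,1],
    [0,0,-0.05,0,0,0,1],
    [0,0,-0.1,0,0,0,1],
  ],
)

```text
clock: 12.72
tool_pos: [0.5311, -0.266, 0.1365]
orientation: [-0.093, 0.996, -0.0, 0.0]
force: [-0.1, 1.2, 0.6]
width: 0.998
grip_force: 0.0
```

Run:
```python
from h import *
print(ctrl.sense()['tool_pos'],delta([.4524,.1445,.13],np.radians(172.8)),delta([.4524,.1445,.009],np.radians(172.8)),delta([.4548,-.013,.009],np.radians(169.3)))
```

```text
[ 0.53106882 -0.26600214  0.13647019] (array([0.0009, 0.418 , 0.0062]), array([-0.03,  0.04, 17.92])) (array([0.001 , 0.4181, 0.1272]), array([-0.03,  0.04, 17.92])) (array([0.0279, 0.2629, 0.1273]), array([-0.03,  0.04, 21.42]))
```

Emit:
move_arm(
  commands=[
    [0.028,0.263,0.006,0,0,21.4,1],
    [0.028,0.263,0.006,0,0,21.4,1],
    [0.028,0.263,0.006,0,0,21.4,1],
    [0.028,0.263,0.006,0,0,21.4,1],
    [0.028,0.263,0.006,0,0,21.4,1],
    [0.028,0.263,0.006,0,0,21.4,1],
    [0.028,0.263,0.006,0,0,21.4,1],
    [0.028,0.263,0.05,0,0,21.4,1],
    [0.028,0.263,0.09,0,0,21.4,1],
    [0.028,0.263,0.115,0,0,21.4,1],
    [0.028,0.263,0.127,0,0,21.4,1],
    [0.028,0.263,0.127,0,0,21.4,1],
    [0.028,0.263,0.127,0,0,21.4,-1],
    [0.028,0.263,0.127,0,0,21.4,-1],
    [0.028,0.263,0.127,0,0,21.4,-1],
    [0.028,0.263,0.127,0,0,21.4,-1],
    [0.028,0.263,0.127,0,0,21.4,-1],
  ],
)

```text
clock: 14.85
tool_pos: [0.4548, -0.0129, 0.007]
orientation: [0.093, 0.996, -0.0, 0.0]
force: [-1.2, -0.0, 5.2]
width: 0.608
grip_force: 50.0
```

Emit:
move_arm(
  commands=[
    [0,0,-0.03,0,0,0,-1],
    [0,0,-0.08,0,0,0,-1],
    [0,0,-0.14,0,0,0,-1],
    [0,0,-0.2,0,0,0,-1],
    [0,0,-0.2,0,10,0,-1],
    [0,0,-0.2,0,20,0,-1],
    [0,0,-0.2,0,30,0,-1],
    [0,0,-0.2,0,40,0,-1],
    [0,0,-0.2,0,45,0,-1],
    [0,0,-0.2,0,45,0,-1],
    [0,0,-0.2,0,45,0,-1],
    [0,0,-0.2,0,35,0,-1],
    [0,0,-0.2,0,25,0,-1],
    [0,0,-0.2,0,15,0,-1],
    [0,0,-0.2,0,5,0,-1],
    [0,0,-0.2,0,0,0,-1],
    [0,0,-0.2,0,0,0,-1],
    [0,0,-0.2,0,0,0,-1],
  ],
)

```text
clock: 17.1
tool_pos: [0.4547, -0.0129, 0.207]
orientation: [0.093, 0.996, -0.0, -0.0]
force: [0.1, -0.0, -2.8]
width: 0.61
grip_force: 50.0
```

```bash
python3 t.py
```

```text
17.55 [ 0.4547 -0.0128  0.2066] 0.6097940040279338 
mean [ 0.0337 -0.4075 -3.5883 -0.0155  0.0461  0.0057  0.0418] 
sd [0.455  0.5361 0.557  0.033  0.0243 0.0382 0.0083]
```

Emit:
move_arm(
  commands=[
    [0,0,0,0,-10,0,-1],
    [0,0,0,0,-20,0,-1],
    [0,0,0,0,-30,0,-1],
    [0,0,0,0,-40,0,-1],
    [0,0,0,0,-45,0,-1],
    [0,0,0,0,-45,0,-1],
    [0,0,0,0,-45,0,-1],
    [0,0,0,0,-35,0,-1],
    [0,0,0,0,-25,0,-1],
    [0,0,0,0,-15,0,-1],
    [0,0,0,0,-5,0,-1],
    [0,0,0,0,0,0,-1],
    [0,0,0,0,0,0,-1],
    [0,0,0,0,0,0,-1],
  ],
)

```text
clock: 19.35
tool_pos: [0.4545, -0.013, 0.2068]
orientation: [0.093, 0.996, -0.001, 0.001]
force: [0.4, 0.2, -3.2]
width: 0.611
grip_force: 50.0
```

```bash
python3 t.py
python3 - <<'E'
from h import *
print(delta([.397,-.291,.2],np.radians(190.7)),delta([.6656,.0423,.2],np.radians(180)))
E
```

```text
19.8 [ 0.4546 -0.0128  0.2068] 0.6055631717663575 
mean [-0.2198  0.1074 -3.6494 -0.0185 -0.0255  0.0093  0.1032] 
sd [0.6478 0.3395 0.3706 0.0331 0.0204 0.027  0.0084]
(array([ 0.0051, -0.284 ,  0.0068]), array([-1.000e-02,  1.000e-02, -2.138e+01])) (array([-0.1971,  0.0933,  0.0068]), array([-1.000e-02,  1.000e-02, -1.068e+01]))
```

The right tin's balance shifts by 0.072 N m (and tau5 by 0.06 N m), so it rattles. I put it back down and test the centre tin to be sure.

Emit:
move_arm(
  commands=[
    [0,0,0.06,0,0,0,-1],
    [0,0,0.12,0,0,0,-1],
    [0,0,0.165,0,0,0,-1],
    [0,0,0.188,0,0,0,-1],
    [0,0,0.199,0,0,0,-1],
    [0,0,0.199,0,0,0,-1],
    [0,0,0.199,0,0,0,1],
    [0,0,0.199,0,0,0,1],
    [0,0,0.199,0,0,0,1],
    [0,0,0.15,0,0,0,1],
    [0,0,0.1,0,0,0,1],
    [0,0,0.1,0,0,0,1],
  ],
)

```text
clock: 21.35
tool_pos: [0.4563, -0.0132, 0.1097]
orientation: [0.093, 0.996, -0.001, 0.003]
force: [-0.7, 0.1, -0.8]
width: 1.0
grip_force: 0.0
```

Run:
```python
from h import *
print(ctrl.sense()['tool_pos'],delta([.4524,.1445,.13],np.radians(172.8)),delta([.4524,.1445,.0075],np.radians(172.8)))
```

```text
[ 0.45632663 -0.01323335  0.10972291] (array([ 0.0329,  0.1543, -0.0206]), array([-0.05,  0.4 , -3.47])) (array([0.0338, 0.1544, 0.1019]), array([-0.05,  0.4 , -3.47]))
```

Emit:
move_arm(
  commands=[
    [0.033,0.154,0,0,0,-3.5,1],
    [0.033,0.154,0,0,0,-3.5,1],
    [0.033,0.154,0,0,0,-3.5,1],
    [0.033,0.154,0,0,0,-3.5,1],
    [0.033,0.154,0.04,0,0,-3.5,1],
    [0.033,0.154,0.075,0,0,-3.5,1],
    [0.033,0.154,0.095,0,0,-3.5,1],
    [0.033,0.154,0.101,0,0,-3.5,1],
    [0.033,0.154,0.101,0,0,-3.5,1],
    [0.033,0.154,0.101,0,0,-3.5,-1],
    [0.033,0.154,0.101,0,0,-3.5,-1],
    [0.033,0.154,0.101,0,0,-3.5,-1],
    [0.033,0.154,0.101,0,0,-3.5,-1],
    [0.033,0.154,0.101,0,0,-3.5,-1],
  ],
)

```text
clock: 23.1
tool_pos: [0.4509, 0.1447, 0.0059]
orientation: [0.063, 0.998, 0.0, 0.0]
force: [-1.9, 0.7, 3.1]
width: 0.608
grip_force: 50.0
```

Emit:
move_arm(
  commands=[
    [0,0,-0.03,0,0,0,-1],
    [0,0,-0.08,0,0,0,-1],
    [0,0,-0.14,0,0,0,-1],
    [0,0,-0.2,0,0,0,-1],
    [0,0,-0.2,0,10,0,-1],
    [0,0,-0.2,0,20,0,-1],
    [0,0,-0.2,0,30,0,-1],
    [0,0,-0.2,0,40,0,-1],
    [0,0,-0.2,0,45,0,-1],
    [0,0,-0.2,0,45,0,-1],
    [0,0,-0.2,0,45,0,-1],
    [0,0,-0.2,0,35,0,-1],
    [0,0,-0.2,0,25,0,-1],
    [0,0,-0.2,0,15,0,-1],
    [0,0,-0.2,0,5,0,-1],
    [0,0,-0.2,0,0,0,-1],
    [0,0,-0.2,0,0,0,-1],
    [0,0,-0.2,0,0,0,-1],
  ],
)

```text
clock: 25.35
tool_pos: [0.4509, 0.1446, 0.2061]
orientation: [0.063, 0.998, 0.0, -0.0]
force: [-0.6, -0.8, -2.3]
width: 0.612
grip_force: 50.0
```

```bash
python3 t.py
```

```text
25.8 [0.4508 0.1446 0.2056] 0.6079397050701495 
mean [ 0.1055 -0.0628 -2.3536 -0.036   0.0135 -0.0036  0.0859] 
sd [0.4591 0.5268 0.4082 0.0213 0.0284 0.0239 0.0075]
```

Emit:
move_arm(
  commands=[
    [0,0,0,0,-10,0,-1],
    [0,0,0,0,-20,0,-1],
    [0,0,0,0,-30,0,-1],
    [0,0,0,0,-40,0,-1],
    [0,0,0,0,-45,0,-1],
    [0,0,0,0,-45,0,-1],
    [0,0,0,0,-45,0,-1],
    [0,0,0,0,-35,0,-1],
    [0,0,0,0,-25,0,-1],
    [0,0,0,0,-15,0,-1],
    [0,0,0,0,-5,0,-1],
    [0,0,0,0,0,0,-1],
    [0,0,0,0,0,0,-1],
    [0,0,0,0,0,0,-1],
  ],
)

```text
clock: 27.6
tool_pos: [0.4504, 0.1448, 0.2055]
orientation: [0.062, 0.998, 0.0, 0.001]
force: [-1.2, -0.1, -2.4]
width: 0.609
grip_force: 50.0
```

```bash
python3 t.py
python3 - <<'E'
from h import *
print(delta([.397,-.291,.2],np.radians(190.7)))
E
```

```text
28.05 [0.4507 0.1447 0.2058] 0.613457768425819 
mean [-9.0300e-02  2.6800e-02 -2.2139e+00 -9.4000e-03 -1.1000e-03 -1.6900e-02
  5.3000e-02] 
sd [0.4816 0.5887 0.5939 0.0233 0.0218 0.0305 0.0129]
(array([-0.0011, -0.439 ,  0.0058]), array([ -0.  ,   0.02, -17.87]))
```

The centre tin is silent too (0.015 N m, noise), so it goes to the near slot.

Emit:
move_arm(
  commands=[
    [0,-0.03,0,0,0,-4,-1],
    [0,-0.08,0,0,0,-9,-1],
    [-0.001,-0.439,0,0,0,-17.9,-1],
    [-0.001,-0.439,0,0,0,-17.9,-1],
    [-0.001,-0.439,0,0,0,-17.9,-1],
    [-0.001,-0.439,0,0,0,-17.9,-1],
    [-0.001,-0.439,0,0,0,-17.9,-1],
    [-0.001,-0.439,0,0,0,-17.9,-1],
    [-0.001,-0.439,0,0,0,-17.9,-1],
    [-0.001,-0.439,0,0,0,-17.9,-1],
    [-0.001,-0.439,0,0,0,-17.9,-1],
    [-0.001,-0.439,0.04,0,0,-17.9,-1],
    [-0.001,-0.439,0.08,0,0,-17.9,-1],
    [-0.001,-0.439,0.12,0,0,-17.9,-1],
    [-0.001,-0.439,0.12,0,0,-17.9,-1],
  ],
)

```text
clock: 29.98
tool_pos: [0.3963, -0.2893, 0.0842]
orientation: [-0.094, 0.996, 0.002, -0.001]
force: [0.3, -0.7, -1.6]
width: 0.607
grip_force: 50.0
```

Run:
```python
from h import *
print(ctrl.sense()['tool_pos'],delta([.397,-.291,.0115],np.radians(190.7)))
c=ctrl.get_calibration('wrist'); im=ctrl.capture('wrist'); cv2.imwrite('pics/w1.png',im[:,:,::-1])
```

```text
[ 0.39632164 -0.28925777  0.08418047] (array([-0.0005, -0.0022,  0.0727]), array([ 0.25, -0.14,  0.1 ]))
```

View pics/w1.png

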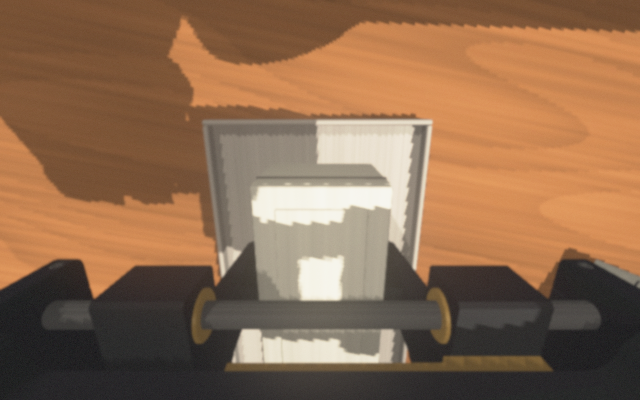

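The held tin (320,240) is level and centred between the tray walls, which are at columns 210 and 425. I lower it.

Emit:
move_arm(
  commands=[
    [0,0,0.03,0,0,0,-1],
    [0,0,0.055,0,0,0,-1],
    [0,0,0.066,0,0,0,-1],
    [0,0,0.073,0,0,0,-1],
    [0,0,0.073,0,0,0,-1],
    [0,0,0.073,0,0,0,1],
    [0,0,0.073,0,0,0,1],
    [0,0,0.073,0,0,0,1],
    [0,0,0.04,0,0,0,1],
    [0,0,-0.02,0,0,0,1],
    [0,0,-0.05,0,0,0,1],
    [0,0,-0.05,0,0,0,1],
  ],
)

```text
clock: 31.52
tool_pos: [0.3976, -0.2918, 0.1377]
orientation: [-0.093, 0.996, -0.002, 0.001]
force: [-0.5, -0.1, -0.9]
width: 0.999
grip_force: 0.0
```

Run:
```python
from h import *
print(ctrl.sense()['tool_pos'],delta([.4548,-.013,.13],np.radians(169.3)),delta([.4548,-.013,.0075],np.radians(169.3)))
```

```text
[ 0.3975717  -0.29176466  0.13768209] (array([-0.1081,  0.2633,  0.0069]), array([-0.2 ,  0.17, 21.43])) (array([-0.1078,  0.2638,  0.1294]), array([-0.2 ,  0.17, 21.43]))
```

Emit:
move_arm(
  commands=[
    [-0.108,0.264,0.005,0,0,21.4,1],
    [-0.108,0.264,0.005,0,0,21.4,1],
    [-0.108,0.264,0.005,0,0,21.4,1],
    [-0.108,0.264,0.005,0,0,21.4,1],
    [-0.108,0.264,0.005,0,0,21.4,1],
    [-0.108,0.264,0.005,0,0,21.4,1],
    [-0.108,0.264,0.005,0,0,21.4,1],
    [-0.108,0.264,0.005,0,0,21.4,1],
    [-0.108,0.264,0.06,0,0,21.4,1],
    [-0.108,0.264,0.06,0,0,21.4,1],
  ],
)

```text
clock: 32.78
tool_pos: [0.4519, -0.0119, 0.0735]
orientation: [0.094, 0.996, 0.001, -0.003]
force: [-0.1, -0.1, 0.8]
width: 1.001
grip_force: 0.0
```

Run:
```python
from h import *
print(ctrl.sense()['tool_pos'],delta([.4548,-.013,.0075],np.radians(169.3)))
```

```text
[ 0.45193831 -0.01190956  0.07354279] (array([-0.0035, -0.0006,  0.066 ]), array([ 0.04, -0.39, -0.07]))
```

Emit:
move_arm(
  commands=[
    [-0.003,0,0.04,0,0,0,1],
    [-0.003,0,0.06,0,0,0,1],
    [-0.003,0,0.066,0,0,0,1],
    [-0.003,0,0.066,0,0,0,1],
    [-0.003,0,0.066,0,0,0,-1],
    [-0.003,0,0.066,0,0,0,-1],
    [-0.003,0,0.066,0,0,0,-1],
    [-0.003,0,0.066,0,0,0,-1],
    [-0.003,0,0.066,0,0,0,-1],
    [-0.003,0,0,0,0,0,-1],
    [-0.003,0,-0.06,0,0,0,-1],
    [-0.003,0,-0.12,0,0,0,-1],
    [-0.003,0,-0.12,0,0,0,-1],
    [-0.003,0,-0.12,0,0,0,-1],
  ],
)

```text
clock: 34.52
tool_pos: [0.456, -0.0119, 0.1941]
orientation: [0.093, 0.996, 0.0, -0.001]
force: [0.7, 0.0, -3.7]
width: 0.61
grip_force: 50.0
```

```bash
python3 t.py
python3 - <<'E'
from h import *
print(ctrl.sense()['tool_pos'],delta([.6656,.0423,.185],np.radians(180)))
E
```

```text
34.975 [ 0.4568 -0.0121  0.1954] 0.6065077280432158 
mean [ 2.7930e-01  1.3360e-01 -3.7617e+00 -3.8800e-02 -6.3300e-02  3.2000e-03
  1.2410e-01] 
sd [0.5886 0.4181 0.4876 0.025  0.0268 0.0262 0.0027]
[ 0.45680202 -0.01210656  0.19551283] (array([-0.1951,  0.0921,  0.0104]), array([  0.  ,  -0.02, -10.67]))
```

Emit:
move_arm(
  commands=[
    [0,0,0,0,10,0,-1],
    [0,0,0,0,20,0,-1],
    [0,0,0,0,30,0,-1],
    [0,0,0,0,40,0,-1],
    [0,0,0,0,45,0,-1],
    [0,0,0,0,45,0,-1],
    [0,0,0,0,45,0,-1],
    [0,0,0,0,35,0,-1],
    [0,0,0,0,25,0,-1],
    [0,0,0,0,15,0,-1],
    [0,0,0,0,5,0,-1],
    [0,0,0,0,0,0,-1],
    [0,0,0,0,0,0,-1],
    [0,0,0,0,0,0,-1],
  ],
)

```text
clock: 36.78
tool_pos: [0.4569, -0.0122, 0.1961]
orientation: [0.093, 0.996, -0.0, -0.0]
force: [0.7, 0.7, -3.0]
width: 0.609
grip_force: 50.0
```

```bash
python3 t.py
```

```text
37.225 [ 0.4569 -0.0121  0.1956] 0.6075238156364609 
mean [-0.1146  0.1376 -3.5211 -0.0161  0.0273  0.018   0.0478] 
sd [0.3918 0.4324 0.3965 0.0193 0.0333 0.0325 0.0082]
```

Emit:
move_arm(
  commands=[
    [-0.03,0.015,0.01,0,0,-2,-1],
    [-0.07,0.035,0.01,0,0,-4,-1],
    [-0.12,0.055,0.01,0,0,-7,-1],
    [-0.16,0.075,0.01,0,0,-9,-1],
    [-0.185,0.088,0.01,0,0,-10.7,-1],
    [-0.195,0.092,0.01,0,0,-10.7,-1],
    [-0.195,0.092,0.01,0,0,-10.7,-1],
    [-0.195,0.092,0.01,0,0,-10.7,-1],
    [-0.195,0.092,0.01,0,0,-10.7,-1],
    [-0.195,0.092,0.01,0,0,-10.7,-1],
  ],
)

```text
clock: 38.52
tool_pos: [0.6653, 0.042, 0.186]
orientation: [-0.0, 1.0, -0.0, 0.0]
force: [0.2, 1.3, -2.8]
width: 0.608
grip_force: 50.0
```

Run:
```python
from h import *
s=ctrl.sense();print(s['clock'],s['tool_pos'],s['orientation'],s['qd'].round(4),s['width'],s['grip_force'])
for n in("scene","top"): cv2.imwrite(f"pics/{n}9.png",ctrl.capture(n)[:,:,::-1])
```

```text
38.525 [0.6653242  0.0420293  0.18598941] [-1.05700997e-04  9.99999990e-01 -1.00927427e-05  9.42533343e-05] [ 0.001   0.0037 -0.0041 -0.0006  0.0011 -0.0001] 0.6077064720437447 49.99997003003955
```

View pics/scene9.png

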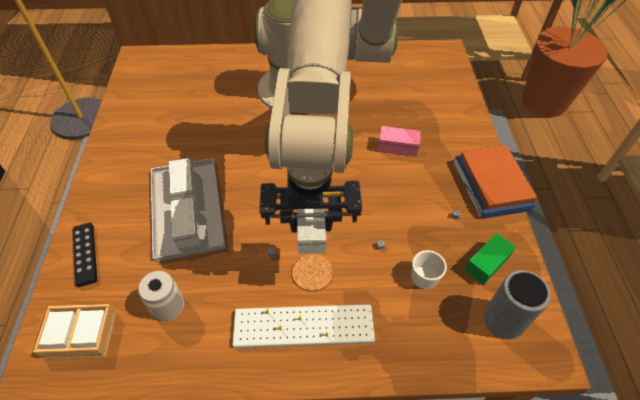

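View pics/top9.png

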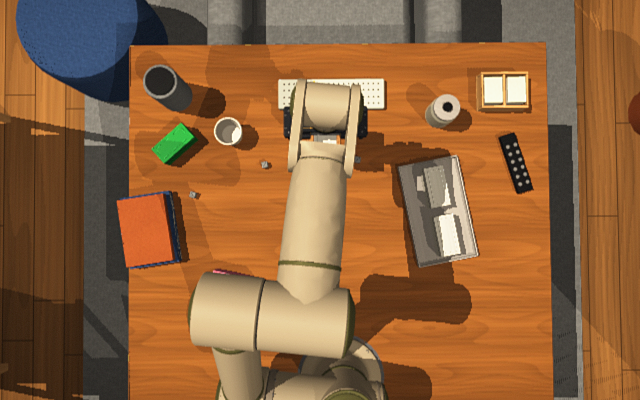

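Rocking it again shifted the balance by 0.090 N m, which confirms the right tin. The pictures show both silent tins flat in the tray (scene 180,178 and 184,222) and the rattling tin held level above the coaster (scene 312,230). The cup, jar and dice have not moved.

```bash
python3 -c "
from plant import ctrl; print(ctrl.hand_in())"
```

```text
the job is handed in; nothing more can be done
None
```

I handed the job in with the right tin, the one that rattles, held level above the coaster and the two silent tins standing upright in the tray; the judge's verdict was not shown.

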